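# Hold a grinder lid at half lock for setting its switch

### The arm

A 6-joint arm with a two-finger parallel gripper is mounted at the origin on a cart in front of the work surface, level with it; the furniture and walls round the work are solid. World frame = base frame: x ahead of the robot, y to its left, z up, the work surface at z = 0. Lengths are in m, angles in rad, forces in N, time in s.
With the tool pointing down it reaches from about 0.325 to 0.775 m from the base axis. Payload 9.3 kg.
Tool frame: the origin (TCP) lies midway between the tips of the shut fingers; the grasp point (between the pads) lies 19 mm behind it (env.pinch_z is the distance from the TCP to the grasp point, in m); z points along the fingers, y is the line along which they close (so a half turn about z gives the same grasp; the last joint's range is limited). The gripper opens to 85 mm and grips with 20 to 120 N. Pads are 22 mm wide; open, the fingers measure 114 mm over their backs; the gripper's body (76 mm by 85 mm) begins 54 mm behind the grasp point. The pads swing forward as they close: fully open they stand 13 mm farther back than shut.
Start: joints at [-1.298, 0.259, 0.021, 1.334, 0, 1.418], TCP at [0.227, -0.501, 0.231] pointing down, gripper open.
Joint ranges: [-3.04, 3.04], [-0.91, 1.82], [-1.04, 1.36], [-1.92, 1.95], [-1.52, 1.45], [-3.14, 3.14]. Speed limits (rad/s): [2.22, 2.22, 2.79, 3.14, 3.14, 3.14].

### API

Orientations are given as a unit quaternion [x, y, z, w].
In Python, from workcell import status, vision, close_job, env gives the robot as it stands.
- The arm moves only by the tool jog_arm, never from a script. Its argument "plan" is a list that holds one entry, the list of rows, each a list of 4 numbers: the shift along the tool's x, y, z in m, then the turn about the tool's z in rad. A call has 1 to 20 rows; each row is the pose to reach, as a shift and turn from the pose commanded when the call began, along the tool's axes at that moment; what a row does not reach only later rows make up. A row lasts 1/10 s, in which the tool goes at most 50 mm and 8.59 degrees, less where a joint would pass 70% of its speed; a pose out of reach is approached as far as the arm can. A call with a gripper value outside its range is refused whole. "gripper" is the finger opening in m, from 0 to 0.0854, set as the call begins (left out, the last holds). The fingers move at their own pace and stop on an object; "newtons" is the grip in N (left out, the last holds). Time passes only in rows, so rows that repeat a pose let the fingers close. It gives the time, the measured TCP pose, the force, the opening and the grip force at its end, in the units of the state.
- status.get_state(): the state, without advancing time (a new reading comes with each control period).
- vision.read_camera(name): name is "side" or "top"; returns the picture (480x640x3 uint8, red, green, blue); there is no depth.
- vision.get_calibration(name): a dict with "fx", "fy", "cx", "cy" (pixels), "world_from_camera" (4x4, takes a point from camera to world coordinates). Camera axes: x right, y up, looking along -z (the intrinsics and any distortion apply to the point x, -y, -z); pixel columns grow to the right and rows downward; lengths in m; the calibration is good to about 2 mm. A picture is of the moment at which its call begins. get_calibration takes no time and is no camera call.
- close_job(): hands the job in; it is judged then, once.
The state is a dict: "time_s": time; "q": joint angles; "qd": joint speeds; "joint_torque": joint torques, N m; "position": TCP position; "ee_rot": TCP orientation; "force": force on the tool from outside, world axes, zero at the start; "ft_torque": the same for the moment, N m; "gripper_width": opening from 0.0 (shut) to 1.0 (fully open); "finger_force": force on a finger pad.
Only numpy, scipy, OpenCV 4.12 (cv2) and the standard library are available. Lean on these libraries where they do the work, as an engineer would, in place of code of your own. Each camera call takes 0.05 s, during which the arm holds its last target. There are 200 camera calls.

### The job

I need to set the lid switch of the small bench grinder. First slide the grinding cup on its carriage all the way to the end with the switch bracket; then put the bayonet lid into the cup, fully down, and turn it clockwise (seen from above) to the single halfway mark on the cup's rim, never on to the lock click. The lid is sprung and turns back by itself if let go, so finish still holding its handle, with the lid seated at the halfway mark and the cup still at that end; leave the other things where they stand.

Things in the scene. Friction and masses are not known exactly. Their poses are not given: they have to be found in the camera images.
- slide_bed: Fixed steel slide bed, 120 mm (its x) by 300 mm (its y), 8 mm plate with two rails, at a varying place and yaw (up to 15 degrees). Origin on the table, under the middle of the cup's run; the plate reaches from y = -165 to +135 mm. The carriage slides along its y axis. At its +y end: a rubber buffer and a thin upright bracket with a small black switch, top 89 mm above the table, at x = -42 mm.
- cup_carriage (a joint): Position of the carriage along the bed's +y axis in m: 0 at the end away from the switch bracket, 0.110 when stopped against the rubber buffer at the bracket's end. It starts between 0 and 0.06, stays where it is left and takes about 5 N to move.
- carriage_post (a point): Middle of the top face of the black upright grip post on the carriage, 84 mm above the table. The post is 20 mm along the bed's x, 14 mm along its y, and stands 50 mm out of the carriage (top 34 mm above the table). It stands 78 mm behind the cup's axis (towards the bed's -y end), 25 mm clear of the cup's wall. Axes as the bed's.
- grinder_cup (a point): Round steel cup, 92 mm outside, 38 mm high, fixed on the carriage and moving with it; axes as the bed's. Origin: centre of its underside, 34 mm above the table. On its rim are raised black marks, the same on both sides: two ribs at each slot (the lid goes in here), a single rib 0.70 rad (40 degrees) clockwise from above (halfway), a round pip at 1.40 rad (locked).
- cup_mouth (a point): Centre of the cup's rim, 38 mm above the cup's origin, 72 mm above the table. The mouth is a collar 8 mm thick with a bore of 57 mm and two slots for the lid's lugs, along the cup's +x and -x, 16 mm wide, out to 37 mm from the axis. Under it the lugs turn clockwise only; from 0.1 rad on a spring turns the lid back with 0.05 to 0.12 N m; click balls resist from about 0.9 rad on.
- half_mark (a point): One of the two halfway marks on the rim, 42.5 mm from the cup's axis, 0.70 rad clockwise (seen from above) from the cup's +x slot; the other lies opposite. Axes as the cup's.
- bayonet_lid: Loose grey plastic lid, about 150 g, standing on its plug. Origin: centre of the plug's underside. Plug 52 mm in diameter, 22 mm high, with two lugs along the lid's +x and -x, 10 mm wide, out to 33.5 mm from the axis, 6 to 12 mm above the origin. Above it a flange, 76 mm in diameter, 22 to 28 mm above the origin, with a small pointer nose above each lug. Either way round fits.
- lid_grip (a point): Point on the lid's axis in its handle bar, 55 mm above the lid's origin, 11 mm below the bar's top. The bar stands on the flange: 52 mm along the lid's x, 14 mm thick along its y, 28 to 66 mm above the lid's origin. With the lid fully down its flange lies on the cup's rim and its origin is 16 mm above the cup's; turned in, it has 2 mm of play in height.
- tally_counter: Bystander: hand tally counter, 46 by 67 mm, 22 mm high. Origin: centre of its underside.
- label_roll: Bystander: white label roll, 68 mm in diameter, 26 mm high, lying flat. Origin: centre of its underside.
- bottle_brown: Bystander: small brown bottle with a black cap, 27 mm in diameter, 74 mm high. Origin: centre of its underside.
- bottle_red: Bystander: small red bottle with a black cap, 27 mm in diameter, 74 mm high. Origin: centre of its underside.
Things that resemble listed ones, but are neither listed nor needed, are in the scene too. There is more than one size of the bayonet_lid; the one meant has the size given above.

How it is judged:
On the way, in this order (a step that is already met when the one before it is completed fails the run):
1. the cup carriage is slid fully to the bracket's end, the lid not yet in (value of joint cup_carriage above 0.105 m and horizontal distance between bayonet_lid and grinder_cup above 0.02 m), for 0.2 s.
2. the lid is fully down in the cup, its lugs in the slots (value of joint cup_carriage above 0.104 m and horizontal distance between bayonet_lid and grinder_cup below 0.005 m and z of bayonet_lid in the frame of grinder_cup below 0.0185 m and angle between the x axis of bayonet_lid and the x axis of grinder_cup, either way round below 0.3 rad), for 0.05 s.
At the end, for the whole second after the job is handed in: The robot still grips the lid (over 1 N); the lid is still, seated (within 5 mm of the cup's axis, origin 13 to 18.5 mm above the cup's, tilt under 0.07 rad) and turned 0.56 to 0.84 rad clockwise from the slots; the carriage joint is above 0.104; the bystanders have not moved 3 cm (value of joint cup_carriage above 0.104 m and horizontal distance between bayonet_lid and grinder_cup below 0.005 m and z of bayonet_lid in the frame of grinder_cup between 0.013 and 0.0185 m and angle between bayonet_lid's own z axis and vertical below 0.07 rad and angle between the x axis of bayonet_lid and the x axis of grinder_cup, either way round between 0.56 and 0.84 rad and angular speed of bayonet_lid below 0.15 rad/s and contact force between the fingers and bayonet_lid above 1 N); the arm keeps its last pose, push and grip.
It fails at once if the lid is turned on into the lock click (horizontal distance between bayonet_lid and grinder_cup below 0.006 m and z of bayonet_lid in the frame of grinder_cup below 0.019 m and angle between the x axis of bayonet_lid and the x axis of grinder_cup, either way round above 1.15 rad).
It fails at once if a bystander is moved by more than 3 cm (distance of any of tally_counter, label_roll, bottle_brown, bottle_red from where it was at the start of the episode above 0.03 m).
It also fails if it takes over 64 s, if anything falls off the work surface, if the arm or the gripper's body presses on something with over 40 N, if the wrist force passes 120 N, or if a joint passes its speed limit or range.

## Working session

There is one attempt and no reset: what is moved stays moved. The work goes in short steps, Python scripts to look and compute and a tool call to move; the robot and the scene stay as the last step left them, time stands still between calls to the robot, and variables do not carry over. Pictures are saved under pics/ and viewed, at most 10 in all, crops included, and the job is handed in when it is done.

Besides the shell and the picture viewer there is one more tool, called after "Emit:" in YAML: its name, and indented under it one key for each argument. jog_arm: Moves the arm, as the interface text tells. Its arguments: {"type":"object","properties":{"plan":{"type":"array","items":{"type":"array","items":{"type":"array","items":{"type":"number"}}}},"gripper":{"type":"number"},"newtons":{"type":"number"}},"required":["plan"]}

```bash
mkdir -p pics; python3 - <<'E'
from workcell import status, vision, env
import cv2, numpy as np
np.set_printoptions(precision=4,suppress=True)
for n in("top","side"):
    im=vision.read_camera(n); cv2.imwrite(f"pics/{n}0.png",im[:,:,::-1]); print(n,vision.get_calibration(n))
s=status.get_state();print(s,env.pinch_z)
E
```

```text
top {'fx': 443.1041322809591, 'fy': 443.1041322809591, 'cx': 325.6685728718307, 'cy': 236.57292829603523, 'world_from_camera': array([[ 0.0045,  0.9893, -0.1461,  0.466 ],
       [-1.    ,  0.0043, -0.0016,  0.2177],
       [-0.0009,  0.1461,  0.9893,  0.9215],
       [ 0.    ,  0.    ,  0.    ,  1.    ]])}
side {'fx': 600.1114246409991, 'fy': 600.1114246409991, 'cx': 322.15368105332414, 'cy': 245.2256914850535, 'world_from_camera': array([[-0.8459,  0.3381, -0.4126,  0.1901],
       [-0.5334, -0.5436,  0.6481,  0.8687],
       [-0.0052,  0.7683,  0.6401,  0.7406],
       [ 0.    ,  0.    ,  0.    ,  1.    ]])}
{'time_s': 0.1, 'q': array([-1.2976,  0.2591,  0.0209,  1.3337, -0.    ,  1.4182]), 'qd': array([-0.0007, -0.0015,  0.0043, -0.0001,  0.0014, -0.0004]), 'joint_torque': array([  0.0062, -55.6696,  34.5067,   0.0116,  -0.0001,   0.    ]), 'position': array([ 0.2271, -0.5007,  0.2307]), 'ee_rot': array([ 0.9774,  0.2113, -0.    , -0.0006]), 'force': array([ 0.6711, -0.4784, -0.3824]), 'ft_torque': array([ 0.014 , -0.0427,  0.025 ]), 'finger_force': 0.0, 'gripper_width': 0.9982117114847041} 0.0187
```

View pics/top0.png

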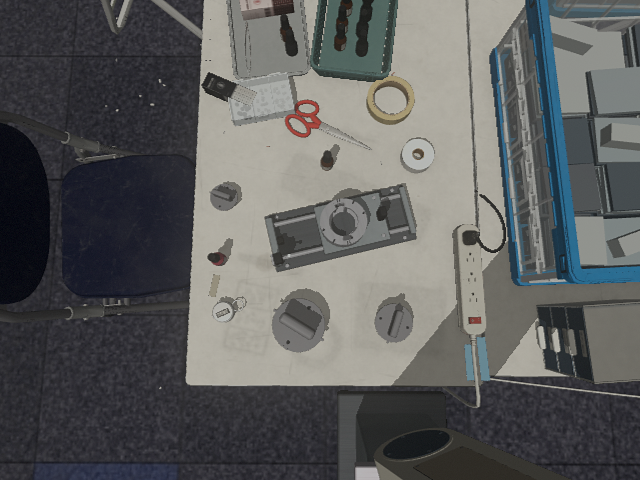

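View pics/side0.png

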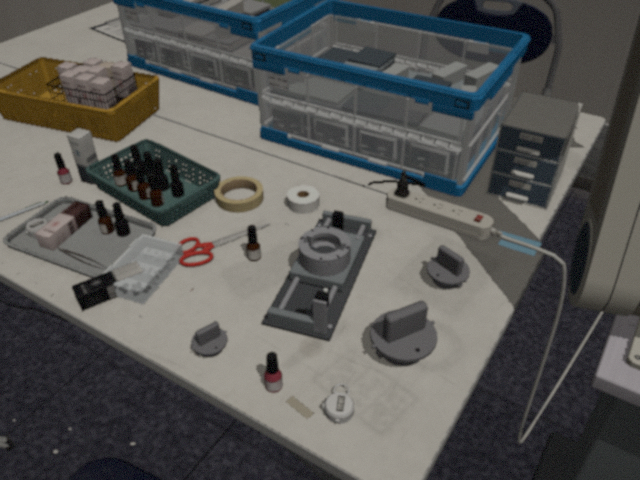

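The top view shows three lids: small at (225,195), large at (300,320) and medium at (394,318). The medium one is about 38 px across, roughly 76 mm, so it is the candidate. The cup is at about (343,220), the post at (383,212), and the bracket is at the left end at (277,258). The bystanders are at (325,158), (217,258), (224,312) and (417,155).

```bash
cat > h.py <<'E'
import cv2, numpy as np
from workcell import vision
np.set_printoptions(precision=4,suppress=True)
def ray(n,uv,z):
    c=vision.get_calibration(n);T=np.array(c["world_from_camera"]);uv=np.atleast_2d(np.asarray(uv,float))
    d=np.c_[(uv[:,0]-c["cx"])/c["fx"],-(uv[:,1]-c["cy"])/c["fy"],-np.ones(len(uv))]@T[:3,:3].T
    return T[:3,3]+d*((z-T[2,3])/d[:,2])[:,None]
def proj(n,p):
    c=vision.get_calibration(n);T=np.array(c["world_from_camera"]);q=(np.atleast_2d(p)-T[:3,3])@T[:3,:3]
    return np.c_[c["cx"]-c["fx"]*q[:,0]/q[:,2],c["cy"]+c["fy"]*q[:,1]/q[:,2]]
E
python3 - <<'E'
from h import *
t=cv2.imread("pics/top0.png");s=cv2.imread("pics/side0.png")
a=cv2.resize(t[175:350,255:425],None,fx=3.4,fy=3.4,interpolation=cv2.INTER_CUBIC)
cv2.imwrite("pics/c1.png",a)
b=np.vstack([cv2.resize(s[205:345,260:385],(536,600),interpolation=cv2.INTER_CUBIC)])
l=cv2.resize(s[235:295,412:478],(264,240),interpolation=cv2.INTER_CUBIC)
o=np.zeros((600,800,3),np.uint8);o[:,:536]=b;o[:240,536:]=l;cv2.imwrite("pics/c2.png",o)
for n,uv in(("small",(225,195)),("mid",(394,318)),("big",(300,320))):print(n,ray("top",uv,.028))
# lid silhouettes: darker than table
g=cv2.cvtColor(t,cv2.COLOR_BGR2HSV);m=(g[:,:,2]<140).astype(np.uint8)
m=cv2.morphologyEx(m,cv2.MORPH_OPEN,np.ones((3,3)))
for c in cv2.findContours(m,0,2)[0]:
    A=cv2.contourArea(c);x,y,w,h=cv2.boundingRect(c)
    if A>200 and 190<x and x+w<470 and 100<y and y+h<370: print((x,y,w,h),A,cv2.minAreaRect(c))
E
```

```text
small [[0.6839 0.4277 0.028 ]]
mid [[0.4352 0.0828 0.028 ]]
big [[0.4305 0.2693 0.028 ]]
(375, 294, 39, 48) 1380.0 ((394.0, 317.5), (47.0, 38.0), 90.0)
(272, 289, 58, 63) 2730.5 ((300.5, 320.0), (62.0, 57.0), 90.0)
(207, 239, 26, 27) 342.0 ((223.19483947753906, 252.98658752441406), (18.02684211730957, 31.376693725585938), 50.52754211425781)
(265, 183, 152, 89) 8465.0 ((339.8497619628906, 223.36911010742188), (65.50228881835938, 147.86654663085938), 76.60750579833984)
(210, 182, 32, 29) 673.5 ((225.8200225830078, 195.26002502441406), (26.600000381469727, 32.599998474121094), 53.13010025024414)
(320, 144, 20, 27) 287.5 ((329.300048828125, 156.4000244140625), (14.310833930969238, 28.174455642700195), 26.56505012512207)
```

View pics/c1.png

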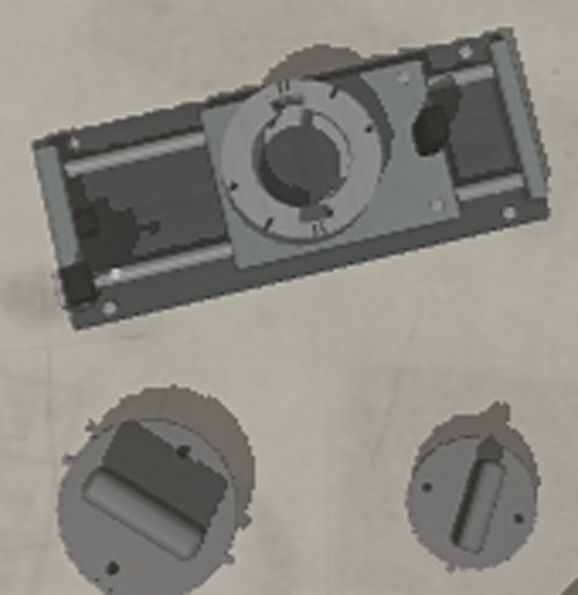

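View pics/c2.png

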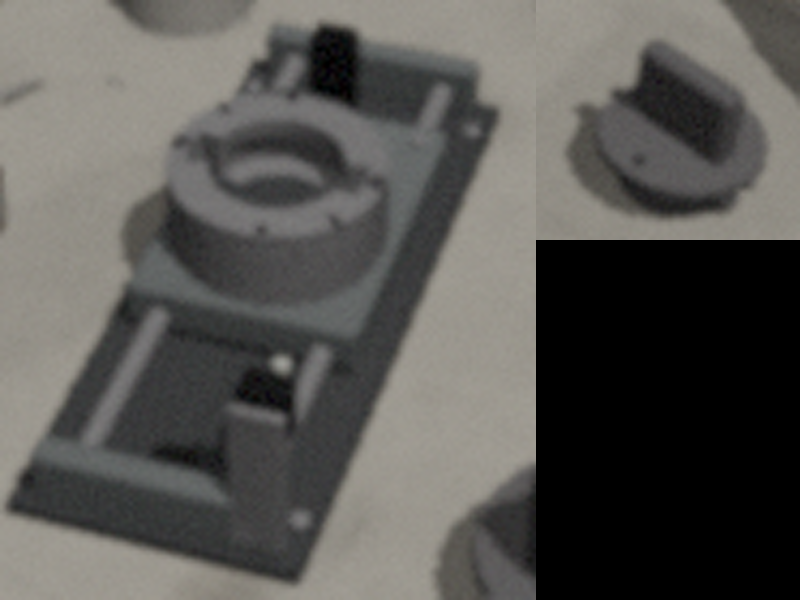

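Crop coordinates: the cup's slot ribs are at (285,86) and (318,229), the half marks at (335,93) and (268,224), and the pips at (370,128) and (234,186). The post top is near (432,137). The medium lid's flange is centred at about (472,503), with its bar running (463,540)–(495,463). Its proportions match the described lid.

```bash
python3 - <<'E'
from h import *
P=lambda x,y:(255+x/3.4,175+y/3.4)
R=lambda x,y,z:ray("top",P(x,y),z)[0]
m=np.array([R(x,y,.073) for x,y in[(285,86),(318,229),(335,93),(268,224),(370,128),(234,186)]])
print("marks",m); c=m.reshape(3,2,3).mean(1);print("ctrs",c, "rim", R(301.5,160,.072))
for i,a in((0,0),(2,-.7),(4,-1.4)):
    d=m[i]-m[i+1];print("yaw",np.arctan2(d[1],d[0])-a,np.linalg.norm(d[:2])/2)
e=R(77,328,.008),R(548,217,.008);d=e[0]-e[1];print("edge",e,np.arctan2(d[1],d[0])-np.pi/2,np.linalg.norm(d))
S=lambda x,y:(260+x/(536/125),205+y/(600/140))
rs=lambda x,y,z:ray("side",S(x,y),z)[0]
print("side rim", rs(277,165,.072), "post top side mid",rs(338,33,.084),"post top top",R(435,125,.084),R(440,95,.084))
print("lid flange top",R(472,503,.028)); a,b=R(463,542,.066),R(494,463,.066);d=b-a
print("bar",a,b,(a+b)/2,np.arctan2(d[1],d[0]),np.linalg.norm(d))
L=lambda x,y:(412+(x-536)/4,235+y/4)
a,b=[ray("side",L(*p),.066)[0] for p in((652,45),(738,99))];d=b-a;print("bar side",a,b,(a+b)/2,np.arctan2(d[1],d[0]),np.linalg.norm(d))
print("flange side",ray("side",L(681,134),.026)[0])
# otsu contour flange fit on top
t=cv2.imread("pics/top0.png");
from workcell import status;from scipy.spatial.transform import Rotation as Ro
s=status.get_state();print(Ro.from_quat(s["ee_rot"]).as_matrix())
E
```

```text
marks [[0.6633 0.1936 0.073 ]
 [0.5802 0.1749 0.073 ]
 [0.6593 0.1648 0.073 ]
 [0.583  0.2033 0.073 ]
 [0.6388 0.1448 0.073 ]
 [0.6048 0.2227 0.073 ]]
ctrs [[0.6218 0.1842 0.073 ]
 [0.6211 0.184  0.073 ]
 [0.6218 0.1838 0.073 ]] rim [0.6202 0.1841 0.072 ]
yaw 0.2221866395373696 0.04257739459701403
yaw 0.23337468674347495 0.042726570445584644
yaw 0.24154396618834428 0.04249818634187605
edge (array([0.5278, 0.3178, 0.008 ]), array([0.597 , 0.0307, 0.008 ])) 0.23654077277080532 0.2952928768855984
side rim [0.6199 0.1856 0.072 ] post top side mid [0.6369 0.1093 0.084 ] post top top [0.6385 0.1089 0.084 ] [0.6559 0.1059 0.084 ]
lid flange top [0.4256 0.0833 0.028 ]
bar [0.406  0.0944 0.066 ] [0.4494 0.0763 0.066 ] [0.4277 0.0854 0.066 ] -0.39514303213210833 0.04701493327995177
bar side [0.4468 0.0783 0.066 ] [0.4013 0.0922 0.066 ] [0.424  0.0852 0.066 ] 2.845620288075391 0.04761808570434208
flange side [0.4262 0.0816 0.026 ]
[[ 0.9107  0.413  -0.0003]
 [ 0.413  -0.9107  0.0012]
 [ 0.0002 -0.0012 -1.    ]]
```

Emit:
jog_arm:
  plan:
    - [[0,0,-0.08,0],[0,0,-0.08,0],[0.627,-0.385,-0.08,-1.38],[0.627,-0.385,-0.08,-1.38],[0.627,-0.385,-0.08,-1.38],[0.627,-0.385,-0.08,-1.38],[0.627,-0.385,-0.08,-1.38],[0.627,-0.385,-0.08,-1.38],[0.627,-0.385,-0.08,-1.38],[0.627,-0.385,-0.08,-1.38],[0.627,-0.385,-0.08,-1.38],[0.627,-0.385,-0.08,-1.38],[0.627,-0.385,-0.08,-1.38],[0.627,-0.385,-0.08,-1.38],[0.627,-0.385,-0.08,-1.38],[0.627,-0.385,-0.08,-1.38],[0.627,-0.385,-0.08,-1.38],[0.627,-0.385,-0.08,-1.38],[0.627,-0.385,-0.08,-1.38],[0.627,-0.385,-0.08,-1.38]]
  gripper: 0.08

```text
time_s: 2.1
position: [0.6388, 0.108, 0.3112]
ee_rot: [0.62, 0.785, -0.0, -0.0]
force: [-0.9, 0.1, -0.0]
gripper_width: 0.933
finger_force: 0.0
```

```bash
cat >> h.py <<'E'
from workcell import status
from scipy.spatial.transform import Rotation as Ro
def st():
    s=status.get_state();M=Ro.from_quat(s["ee_rot"]).as_matrix()
    return s,np.array(s["position"]),M,np.arctan2(M[1,0],M[0,0])
def go(p,yaw):
    s,q,M,y=st();w=lambda a:(a+np.pi)%(2*np.pi)-np.pi
    print("t",s["time_s"],"pos",q,"yaw",y,"F",s["force"],"w",s["gripper_width"],"ff",s["finger_force"],"q",s["q"])
    print("shift",M.T@(np.array(p)-q),"turn",-w(yaw-y))
E
python3 -c "
from h import *
go([.639,.108,.15],1.807)"
```

```text
t 2.1 pos [0.6388 0.108  0.3112] yaw 1.8052709786392056 F [-0.9442  0.1206 -0.0299] w 0.9333993245581201 ff 0.0 q [ 0.0382  0.435   0.4869  1.6231 -0.0003  1.3745]
shift [-0.      0.0003  0.1612] turn -0.001729021360794114
```

Emit:
jog_arm:
  plan:
    - [[0,0,0.05,0],[0,0,0.1,0],[0,0,0.15,0],[0,0,0.19,0],[0,0,0.21,0],[0,0,0.23,0],[0,0,0.245,0],[0,0,0.258,0],[0,0,0.258,0]]

```text
time_s: 3.0
position: [0.6381, 0.1077, 0.0521]
ee_rot: [0.62, 0.785, -0.001, -0.001]
force: [-1.6, -0.8, 0.9]
gripper_width: 0.932
finger_force: 0.0
```

Emit:
jog_arm:
  plan:
    - [[0,0,0,0],[0,0,0,0],[0,0,0,0],[0,0,0,0],[0,0,0,0],[0,0,0,0],[0,0,0,0],[0,0,0,0]]
  gripper: 0
  newtons: 40

```text
time_s: 3.8
position: [0.6405, 0.109, 0.0542]
ee_rot: [0.619, 0.785, 0.001, 0.001]
force: [5.9, 1.1, 3.1]
gripper_width: 0.225
finger_force: 43.6
```

Emit:
jog_arm:
  plan:
    - [[0.01,0,0,0],[0.02,0,0,0],[0.03,0,0,0],[0.04,0,0,0],[0.05,0,0,0],[0.06,0,0,0],[0.065,0,0,0],[0.07,0,0,0],[0.073,0,0,0],[0.075,0,0,0],[0.075,0,0,0]]

```text
time_s: 4.9
position: [0.6229, 0.1814, 0.0542]
ee_rot: [0.619, 0.785, 0.001, 0.001]
force: [4.8, -1.7, 3.1]
gripper_width: 0.227
finger_force: 43.7
```

Emit:
jog_arm:
  plan:
    - [[0.002,0,0,0],[0.004,0,0,0],[0.006,0,0,0],[0.006,0,0,0]]

```text
time_s: 5.3
position: [0.6229, 0.1816, 0.0542]
ee_rot: [0.621, 0.784, -0.003, 0.005]
force: [9.8, -29.3, 3.5]
gripper_width: 0.225
finger_force: 43.6
```

Emit:
jog_arm:
  plan:
    - [[-0.003,0,0,0],[-0.005,0,0,0],[-0.005,0,0,0]]

```text
time_s: 5.6
position: [0.6229, 0.1815, 0.0542]
ee_rot: [0.62, 0.785, 0.0, 0.002]
force: [6.0, -5.6, 3.4]
gripper_width: 0.229
finger_force: 43.9
```

Emit:
jog_arm:
  plan:
    - [[0,0,0,0],[0,0,0,0],[0,0,0,0],[0,0,0,0],[0,0,0,0],[0,0,-0.05,0],[0,0,-0.1,0],[0,0,-0.15,0],[0,0,-0.2,0],[-0.207,-0.255,-0.2,-0.985],[-0.207,-0.255,-0.2,-0.985],[-0.207,-0.255,-0.2,-0.985],[-0.207,-0.255,-0.2,-0.985],[-0.207,-0.255,-0.2,-0.985],[-0.207,-0.255,-0.2,-0.985],[-0.207,-0.255,-0.2,-0.985],[-0.207,-0.255,-0.2,-0.985],[-0.207,-0.255,-0.2,-0.985]]
  gripper: 0.06

```text
time_s: 7.4
position: [0.4214, -0.0787, 0.2537]
ee_rot: [0.176, 0.984, 0.0, 0.001]
force: [0.1, 0.6, 0.3]
gripper_width: 0.701
finger_force: 0.0
```

```bash
python3 - <<'E'
from h import *
go([.4255,.084,.12],2.79)
t=vision.read_camera("top")[:,:,::-1];s=vision.read_camera("side")[:,:,::-1]
cv2.imwrite("pics/t1.png",t);cv2.imwrite("pics/s1.png",s)
u=proj("top",[[.603,.257,.072],[.426,.084,.05]]);v=proj("side",[[.603,.257,.072],[.426,.084,.05]]);print(u,v)
o=np.zeros((600,800,3),np.uint8)
for i in range(2):
  for j,(im,c) in enumerate(((t,u[i]),(s,v[i]))):
    x,y=(c-[33,25]).astype(int);print(i,j,x,y);o[j*300:j*300+300,i*400:i*400+400]=cv2.resize(im[y:y+50,x:x+66],(400,300),interpolation=cv2.INTER_CUBIC)
cv2.imwrite("pics/c3.png",o)
E
```

```text
t 7.4 pos [ 0.4214 -0.0787  0.2537] yaw 2.787076982118042 F [0.1355 0.5773 0.3163] w 0.7012693991782614 ff 0.0 q [-0.381   0.0434 -0.1848  1.3416  0.0002 -0.0265]
shift [0.0527 0.154  0.1337] turn -0.0029230178819581454
[[306.1624 230.6164]
 [395.1993 323.2644]] [[310.3784 270.2726]
 [449.6143 259.0964]]
0 0 273 205
0 1 277 245
1 0 362 298
1 1 416 234
```

View pics/c3.png

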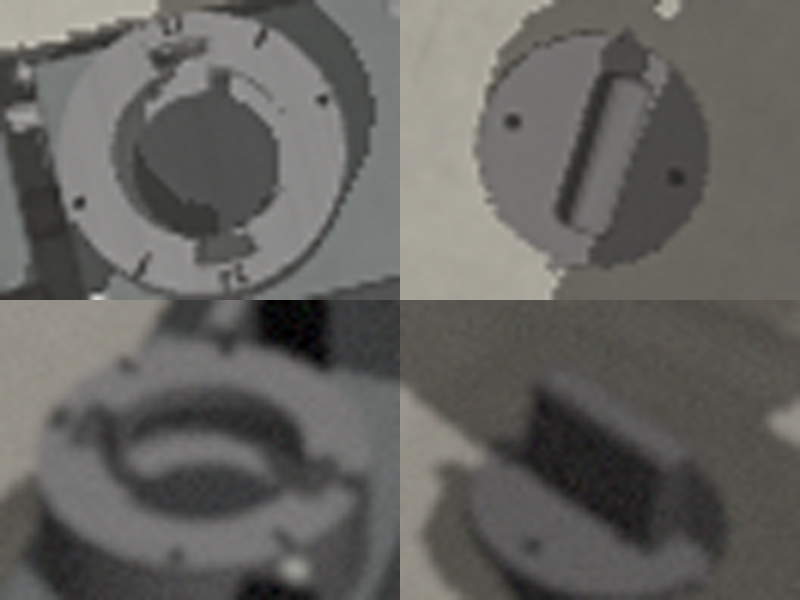

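Crop panels: the cup's marks show clearly in the top view (slot pair (173,25)/(233,277), half (262,38)/(142,264), pips (322,99)/(80,203)). The lid stands in place, with flange holes at (513,121) and (676,177). The carriage is at the bracket end.

```bash
python3 - <<'E'
from h import *
f=lambda n,o,x,y,z:ray(n,(o[0]+(x+.5)*.165-.5,o[1]+(y+.5)/6-.5),z)[0]
m=np.array([f("top",(273,205),x,y,.0725) for x,y in[(173,25),(233,277),(262,38),(142,264),(322,99),(80,203)]])
print(m.reshape(3,2,3).mean(1))
for i,a in((0,0),(2,-.7),(4,-1.4)):
    d=m[i]-m[i+1];print("yaw",np.arctan2(d[1],d[0])-a)
print("side cup",f("side",(277,245),202.5,150,.0725))
h=[f("top",(362,298),x,y,.028) for x,y in((113,121),(276,177))];d=h[0]-h[1];print("holes",(h[0]+h[1])/2,np.arctan2(d[1],d[0]),np.linalg.norm(d))
print("flange",f("top",(362,298),193.5,150,.028))
# bar top corners
b=[f("top",(362,298),x,y,.066) for x,y in((218,75),(245,85),(198,235),(168,220))];print("bar",np.array(b),np.mean(b,0))
print("side bar ends", f("side",(416,234),142,78,.066),f("side",(416,234),290,165,.066))
E
```

```text
[[0.6049 0.2572 0.0725]
 [0.6049 0.2574 0.0725]
 [0.6047 0.2577 0.0725]]
yaw 0.23922350917326177
yaw 0.23100905442361008
yaw 0.2489864435568292
side cup [0.6042 0.2564 0.0725]
holes [0.4266 0.0837 0.028 ] 1.2442868380905514 0.05591054893266168
flange [0.4263 0.0839 0.028 ]
bar [[0.4514 0.0815 0.066 ]
 [0.4483 0.0731 0.066 ]
 [0.4017 0.0887 0.066 ]
 [0.4063 0.098  0.066 ]] [0.4269 0.0853 0.066 ]
side bar ends [0.4494 0.081  0.066 ] [0.3986 0.0946 0.066 ]
```

Emit:
jog_arm:
  plan:
    - [[0.0516,0.154,0,-0.025],[0.0516,0.154,0,-0.025],[0.0516,0.154,0,-0.025],[0.0516,0.154,0,-0.025],[0.0516,0.154,0.05,-0.025],[0.0516,0.154,0.09,-0.025],[0.0516,0.154,0.12,-0.025],[0.0516,0.154,0.15,-0.025],[0.0516,0.154,0.175,-0.025],[0.0516,0.154,0.195,-0.025],[0.0516,0.154,0.208,-0.025],[0.0516,0.154,0.215,-0.025],[0.0516,0.154,0.215,-0.025]]

```text
time_s: 8.8
position: [0.4259, 0.0847, 0.0375]
ee_rot: [0.162, 0.987, -0.0, -0.001]
force: [-0.1, 0.0, -0.4]
gripper_width: 0.705
finger_force: 0.0
```

Emit:
jog_arm:
  plan:
    - [[0,0,0,0],[0,0,0,0],[0,0,0,0],[0,0,0,0],[0,0,0,0],[0,0,0,0],[0,0,0,0],[0,0,0,0]]
  gripper: 0
  newtons: 40

```text
time_s: 9.6
position: [0.4265, 0.0842, 0.0387]
ee_rot: [0.162, 0.987, 0.0, 0.0]
force: [-1.1, -1.0, 6.1]
gripper_width: 0.155
finger_force: 43.7
```

```bash
python3 -c "
from h import *
go([.6047,.257,.2],3.379)"
```

```text
t 9.6 pos [0.4265 0.0842 0.0387] yaw 2.8156612801748553 F [-1.0678 -1.0041  6.1478] w 0.1546663161181354 ff 43.74179184436798 q [ 0.0015  0.2167 -0.5766  0.7766  0.      0.3274]
shift [-0.1137  0.2208 -0.1611] turn -0.5633387198251447
```

Emit:
jog_arm:
  plan:
    - [[0,0,-0.03,0],[0,0,-0.07,0],[0,0,-0.11,0],[0,0,-0.14,0],[-0.03,0.05,-0.14,-0.1],[-0.055,0.1,-0.14,-0.2],[-0.08,0.15,-0.14,-0.33],[-0.1,0.19,-0.14,-0.45],[-0.11,0.21,-0.14,-0.53],[-0.1137,0.2208,-0.14,-0.563],[-0.1137,0.2208,-0.14,-0.563],[-0.1137,0.2208,-0.12,-0.563],[-0.1137,0.2208,-0.1,-0.563],[-0.1137,0.2208,-0.09,-0.563],[-0.1137,0.2208,-0.09,-0.563]]

```text
time_s: 11.1
position: [0.6032, 0.256, 0.1272]
ee_rot: [-0.118, 0.993, -0.0, -0.001]
force: [-0.9, 0.3, -2.2]
gripper_width: 0.155
finger_force: 42.5
```

```bash
python3 - <<'E'
from h import *
go([.6047,.257,.0887],3.379)
t=vision.read_camera("top")[:,:,::-1];s=vision.read_camera("side")[:,:,::-1]
cv2.imwrite("pics/t2.png",t);cv2.imwrite("pics/s2.png",s)
o=np.zeros((600,800,3),np.uint8)
o[:,:400]=cv2.resize(t[180:270,276:336],(400,600),interpolation=cv2.INTER_CUBIC)
o[:,400:]=cv2.resize(s[195:315,270:350],(400,600),interpolation=cv2.INTER_CUBIC)
cv2.imwrite("pics/c4.png",o)
E
```

```text
t 11.1 pos [0.6032 0.256  0.1272] yaw -2.905813429545749 F [-0.8517  0.282  -2.2432] w 0.15482438615997063 ff 42.49112248420715 q [ 0.2735  0.4814  0.0974  1.1895 -0.0001  0.0377]
shift [-0.0018  0.0006  0.0385] turn -0.001628122366163609
```

View pics/c4.png

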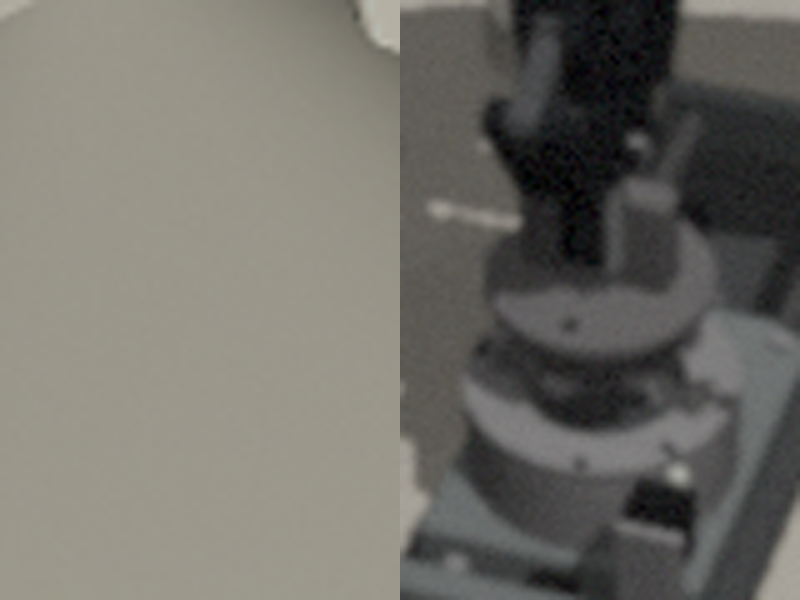

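Side view: the lid hangs over the cup. The flange is centred at column about 602 and the rim at about 602, with a flange hole at (570,325), so sideways alignment is good. I'll check the depth direction from the hole.

```bash
python3 - <<'E'
from h import *
px=(270+(570.5-400)/5-.5,195+325.5/5-.5)
print(px,ray("side",px,.1272-.0387+.028), "expected hole",.6032-.028*.236,.256+.028*.972)
print(ray("side",(270+(580.5-400)/5-.5,195+463.5/5-.5),.0725),ray("side",(270+(671-400)/5-.5,195+451/5-.5),.0725))
a=.238+np.pi
for t in(-.7-np.pi,-1.4-np.pi,-np.pi): print(t,.6047+.0425*np.cos(.238+t),.257+.0425*np.sin(.238+t))
E
```

```text
(303.6, 259.6) [[0.5983 0.2824 0.1165]] expected hole 0.596592 0.283216
[[0.5871 0.2954 0.0725]] [[0.5656 0.2751 0.0725]]
-3.8415926535897933 0.5666555805835372 0.2759439212219715
-4.5415926535897935 0.5878060321563755 0.29599799803193216
-3.141592653589793 0.5633980139227126 0.24698022225438324
```

Emit:
jog_arm:
  plan:
    - [[0,0.001,0.005,0],[0,0.001,0.01,0],[0,0.001,0.013,0],[0,0.001,0.016,0],[0,0.001,0.019,0],[0,0.001,0.022,0],[0,0.001,0.025,0],[0,0.001,0.025,0]]

```text
time_s: 12.0
position: [0.6041, 0.258, 0.1027]
ee_rot: [-0.118, 0.993, -0.0, -0.0]
force: [0.4, 0.8, -1.4]
gripper_width: 0.155
finger_force: 42.5
```

Emit:
jog_arm:
  plan:
    - [[0,0,0.003,0],[0,0,0.006,0],[0,0,0.009,0],[0,0,0.011,0],[0,0,0.013,0],[0,0,0.0145,0],[0,0,0.0145,0]]

```text
time_s: 12.7
position: [0.6043, 0.2581, 0.0889]
ee_rot: [-0.118, 0.993, 0.0, 0.0]
force: [0.3, 0.1, -0.9]
gripper_width: 0.157
finger_force: 42.5
```

Low force and almost seated. Press a little further until contact.

Emit:
jog_arm:
  plan:
    - [[0,0,0.001,0],[0,0,0.002,0],[0,0,0.003,0],[0,0,0.003,0],[0,0,0.003,0]]

```text
time_s: 13.2
position: [0.6045, 0.258, 0.0887]
ee_rot: [-0.118, 0.993, 0.0, 0.001]
force: [-8.4, -4.2, 19.3]
gripper_width: 0.155
finger_force: 45.7
```

Emit:
jog_arm:
  plan:
    - [[0,0,-0.002,0],[0,0,-0.002,0],[0,0,-0.002,0.06],[0,0,-0.002,0.12],[0,0,-0.002,0.18],[0,0,-0.002,0.24],[0,0,-0.002,0.3],[0,0,-0.002,0.36],[0,0,-0.002,0.36]]
  gripper: 0
  newtons: 80

```text
time_s: 14.1
position: [0.6049, 0.258, 0.0888]
ee_rot: [0.062, 0.998, 0.0, 0.001]
force: [-1.0, -1.7, 9.5]
gripper_width: 0.151
finger_force: 79.5
```

Emit:
jog_arm:
  plan:
    - [[0,0,-0.0005,0.06],[0,0,-0.0005,0.12],[0,0,-0.0005,0.18],[0,0,-0.0005,0.24],[0,0,-0.0005,0.3],[0,0,-0.0005,0.345],[0,0,-0.0005,0.345],[0,0,-0.0005,0.345],[0,0,-0.0005,0.345]]

```text
time_s: 15.0
position: [0.6046, 0.2579, 0.0889]
ee_rot: [0.232, 0.973, 0.0, 0.0]
force: [-1.9, -2.1, 6.5]
gripper_width: 0.144
finger_force: 79.1
```

```bash
python3 - <<'E'
from h import *
go([.6047,.257,.0887],3.379-.7)
print(status.get_state()["ft_torque"])
t=vision.read_camera("top")[:,:,::-1];s=vision.read_camera("side")[:,:,::-1]
o=np.zeros((600,800,3),np.uint8)
o[:,:400]=cv2.resize(t[180:300,250:330],(400,600),interpolation=cv2.INTER_CUBIC)
o[:,400:]=cv2.resize(s[195:315,270:350],(400,600),interpolation=cv2.INTER_CUBIC)
cv2.imwrite("pics/c5.png",o)
E
```

```text
t 15.0 pos [0.6046 0.2579 0.0889] yaw 2.673689001454538 F [-1.9296 -2.1053  6.4574] w 0.14424378515604322 ff 79.1316819190979 q [ 0.2759  0.5052  0.0363  1.101  -0.0003  0.7438]
shift [-0.0005 -0.0008  0.0002] turn -0.005310998545462464
[-0.2223  0.3533  0.029 ]
```

View pics/c5.png

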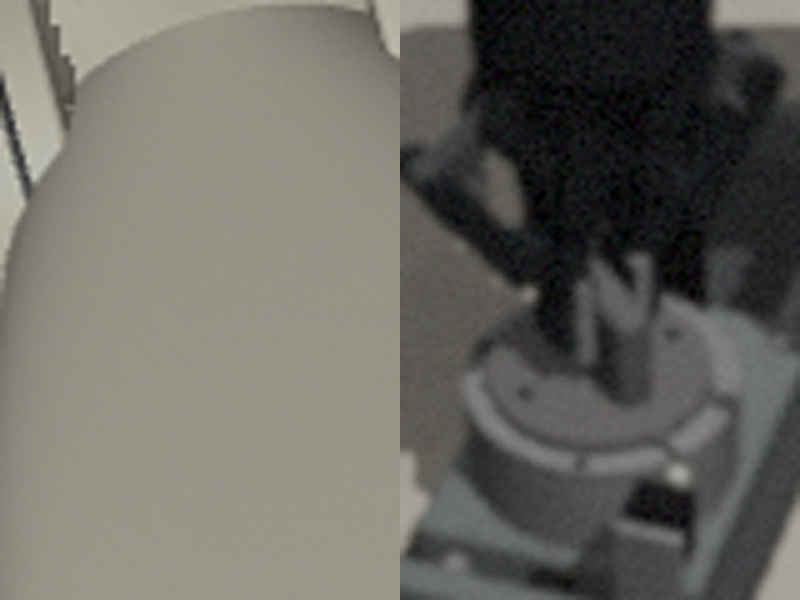

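Side view: the lid is seated flat with the flange on the rim. Its holes are at (525,393) and (672,332), and the nose at about (660,445) meets the halfway rib at (671,451). A numeric check of the angle follows.

```bash
python3 - <<'E'
from h import *
p=[ray("side",(270+(x+.5-400)/5-.5,195+(y+.5)/5-.5),.078)[0] for x,y in((525,393),(672,332))]
d=p[0]-p[1];print(p,(p[0]+p[1])/2,np.linalg.norm(d),"turned",.238-(np.arctan2(d[1],d[0])-np.pi/2))
E
```

```text
[array([0.6173, 0.2821, 0.078 ]), array([0.5926, 0.2311, 0.078 ])] [0.6049 0.2566 0.078 ] 0.05664972903205868 turned 0.6900258436279905
```

Emit:
jog_arm:
  plan:
    - [[0,0,0,0],[0,0,0,0],[0,0,0,0],[0,0,0,0]]

```text
time_s: 15.5
position: [0.6046, 0.258, 0.0889]
ee_rot: [0.232, 0.973, 0.0, 0.0]
force: [-2.1, -1.2, 7.2]
gripper_width: 0.147
finger_force: 79.1
```

```bash
python3 -c "
from h import *
go([.6047,.257,.0887],3.379-.7)
from workcell import close_job
print(close_job())"
```

```text
t 15.5 pos [0.6046 0.258  0.0889] yaw 2.6737495714028885 F [-2.0943 -1.1875  7.2459] w 0.14669089538236146 ff 79.1322112083435 q [ 0.2759  0.5052  0.0363  1.101  -0.0003  0.7438]
shift [-0.0006 -0.0008  0.0002] turn -0.005250428597111778
the job is handed in; nothing more can be done
None
```

I handed the job in at about 15.5 s: the cup is against the buffer at the bracket end, and the lid is seated and turned about 0.69 rad clockwise to the halfway mark, with the gripper still holding its handle; the hand-in returned no verdict.

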